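# Mount a spool insulator on its test plank and hold the plank out for the nut

### The job

I am bolting the white porcelain spool insulator to the loose test plank and need to reach the nut under it: with the plank still lying back on the bench riser, lower the insulator over the plank's upright spindle until it sits fully down on the washer, and let go of it (set it down, do not drop it). Then slide the plank, without lifting it off the riser, straight out over the riser's metal-trimmed open edge until the red line across the plank lies along that edge; it will now tip under the insulator's weight, so finish with the gripper still holding the plank by its tail, flat on the riser. Leave the tape roll and the things in the parts tray where they are.

Things in the scene. Friction and masses are not known exactly. Their poses are not given: they have to be found in the camera images.
- insulator: White glazed porcelain spool insulator standing upright and loose on the bench: two round flanges 56 mm in diameter and 14 mm thick with a 42 mm waist between them, 54 mm high overall, with an 18 mm bore right through along its z axis; about 0.36 kg. Origin at the centre of its underside, z up.
- insulator_center (a point): Centre of the insulator, on the bore's axis, half-way up (27 mm above its underside).
- plank: Loose brown wooden test plank, 320 mm long (its x) by 60 mm wide (y) by 18 mm thick, lying flat on the riser; about 0.3 kg. Origin at the centre of its underside; +x points along the plank to its outer end, which carries the spindle and lies at the riser's metal-trimmed edge. Bare plank tail at -x. With the insulator on, it tips over the riser's edge unless held once about 80 mm of it overhangs. It slides freely on the riser by friction only; there are no guides.
- plank_tail (a point): Point in the middle of the plank's tail: 35 mm in from the tail end, centre of the width, half-way up the 18 mm thickness (9 mm above the riser's top). The plank can be gripped across its 60 mm width here.
- plank_mark (a point): Middle of the red line, 5 mm wide, painted straight across the plank; the point is on the plank's top face, 150 mm from the outer end and 170 mm from the tail end. Same axes as the plank.
- spindle_tip (a point): Top of the steel spindle (upright stud fixed in the plank, 13 mm in diameter, its top 7 mm tapered), on its axis; 72 mm above the plank's top face, 45 mm from the plank's outer end.
- seat (a point): Point on the spindle's axis 42 mm below its tip where the insulator's centre comes to lie when it is fully down on the washer (44 mm in diameter, 3 mm thick, around the spindle's foot on the plank's top); the spindle then stands 15 mm out of the insulator's top.
- riser: Bench riser fixed to the bench: wooden step with a grey laminate top, 340 mm (its x) by 240 mm (y), its top 90 mm above the bench, open underneath at the +x end. Origin at the centre of its foot, at bench level. +x points outward, to the open edge with the bright aluminium trim strip (16 mm wide).
- riser_edge (a point): Middle of the riser's metal-trimmed open edge, on the top face: 170 mm from the riser's centre towards its +x. Same axes as the riser; the edge runs along y.
- tape: Roll of black vinyl tape lying flat on the bench, 60 mm in diameter, 19 mm high; bystander. Origin at the centre of its underside.
- receptacle: Ivory duplex receptacle, 106 x 33 x 33 mm, in the fixed blue parts tray (180 x 310 mm, 35 mm high, at the back right); bystander. Origin under its centre.
- device_box: Steel single-gang device box, 76 x 51 x 56 mm, in the tray; bystander. Origin under its centre.
- cap_a: Orange twist-on connector cap, 19 mm in diameter, 27 mm high, in the tray; bystander. Origin under its centre.
- cap_b: Second orange twist-on connector cap, as the first; bystander.
- screwdriver: Flat screwdriver with yellow handle, 209 mm long, lying in the tray; bystander. Origin near its middle.
Things that resemble listed ones, but are neither listed nor needed, are in the scene too. Of the things shaped like the insulator, the white one is meant.

How it is judged:
On the way:
1. the insulator is fully down on the washer over the spindle and let go, with the plank still lying back on the riser (distance between insulator_center and seat below 0.006 m and angle between the z axis of insulator and the z axis of plank, either way round below 0.08 rad and contact force between each of the arm, the fingers and insulator below 0.05 N and x of plank_mark in the frame of riser_edge below -0.07 m and angle between plank's own z axis and vertical below 0.04 rad), for 0.2 s.
At the end, for the whole second after the job is handed in: Insulator within 6 mm of its seat, upright, not touched; middle of the red line within 6 mm of the riser's edge and 90 mm of its middle; plank square within 0.09 rad, flat within 0.035 rad, within 5 mm of the riser's top, still; fingers on the tail 30 mm or more behind the line with over 1 N (distance between insulator_center and seat below 0.006 m and angle between the z axis of insulator and the z axis of plank, either way round below 0.08 rad and contact force between each of the arm, the fingers and insulator below 0.05 N and x of plank_mark in the frame of riser_edge between -0.006 and 0.006 m and y of plank_mark in the frame of riser_edge between -0.09 and 0.09 m and z of plank_mark in the frame of riser_edge between 0.013 and 0.023 m and angle between the x axis of plank and the x axis of riser, either way round below 0.09 rad and angle between plank's own z axis and vertical below 0.035 rad and linear speed of plank below 0.01 m/s and contact force between the fingers and plank above 1 N and x of the grasp point in the frame of plank_mark below -0.03 m); the arm keeps its last pose, push and grip.
It fails at once if the plank tips by more than 0.12 rad (angle between plank's own z axis and vertical above 0.12 rad).
It fails at once if the plank is lifted off the riser by more than 12 mm (z of plank_mark in the frame of riser_edge above 0.03 m).
It fails at once if the insulator is knocked or laid over (tilted by more than 0.6 rad) (angle between insulator's own z axis and vertical above 0.6 rad).
It fails at once if the insulator is dropped over the spindle from more than 12 mm above the washer (horizontal distance between insulator_center and seat below 0.03 m and z of insulator_center in the frame of seat above 0.012 m and contact force between the fingers and insulator below 0.01 N).
It fails at once if the tape roll or something in the tray is moved by more than 25 mm (distance of any of tape, receptacle, device_box, cap_a, cap_b, screwdriver from where it was at the start of the episode above 0.025 m).
It also fails if it takes over 61 s, if anything falls off the work surface, if the arm or the gripper's body presses on something with over 40 N, if the wrist force passes 120 N, or if a joint passes its speed limit or range.

### The arm

A 6-joint arm with a two-finger parallel gripper is mounted at the origin on the work surface. World frame = base frame: x ahead of the robot, y to its left, z up, the work surface at z = 0. Lengths are in m, angles in rad, forces in N, time in s.
With the tool pointing down it reaches from about 0.35 to 0.85 m from the base axis. Payload 8.1 kg.
Tool frame: the origin (TCP) lies midway between the tips of the shut fingers; the grasp point (between the pads) lies 19 mm behind it; z points along the fingers, y is the direction in which the jaws open and shut (so a half turn about z gives the same grasp; the last joint's range is limited). The gripper opens to 93 mm and grips with 3 to 60 N. Pads are 15 mm wide; open, the fingers measure 128 mm over their backs; the gripper's body (75 mm by 188 mm) begins 65 mm behind the grasp point.
Start: joints at [1.183, 0.13, 1.488, -0, 1.523, -0.085], TCP at [0.179, 0.573, 0.219] pointing down, gripper open.
Joint ranges: [-2.96, 2.96], [-0.89, 2.26], [0.02, 2.5], [-1.34, 4.48], [0, 2.73], [-2.66, 2.66]. Speed limits (rad/s): [2.39, 2.39, 2.79, 3.14, 3.14, 3.14].

### API

Orientations are given as a rotation vector (axis times angle).
In Python, from plant import robot gives the robot as it stands. The module is installed in compiled form; this text tells all that it offers.
- The arm moves only by the shell command python3 -m pendant 'ROWS' [FORCE]. ROWS is JSON, a list of rows, each an object with "translation": the shift along the tool's x, y, z in mm, a list of three; "twist": the turn, a rotation vector about the tool's x, y, z in rad, a list of three; "grip": the opening, from -1 (shut) to 1 (fully open). A call has exactly 10 rows; each row shifts and turns the pose as measured when the row begins, along the tool's axes as they then stand; what a row does not reach is not made up. A row lasts 1/10 s, in which the tool goes at most 50 mm and 8.59 degrees, less where a joint would pass 70% of its speed; a pose out of reach is approached as far as the arm can. A call is refused whole if a number of a shift passes 50 or a number of a turn 0.15, either way. A call with a gripper value outside its range is refused whole. The fingers move at their own pace and stop on an object; FORCE is the grip in N (left out, the last holds). Time passes only in rows, so rows that do not move let the fingers close, or fill a call up. It gives the time, the measured TCP pose, the force and the opening at its end, in the units of the state.
- robot.read_state(): the state, without advancing time (a new reading comes with each control period).
- robot.read_camera(name): name is "scene" or "top" or "wrist"; returns (picture, depth): 400x640x3 uint8, red, green, blue; 400x640 float32, m along the optical axis (not along the pixel's ray), 0 where there is no reading.
- robot.camera_info(name): a dict with "vertical_fov" (degrees; the focal length in pixels is half the picture's height over the tangent of half this angle, whatever the lens; pixels are square), "cx", "cy" (the principal point, pixels), "cam_to_world" (4x4, takes a point from camera to world coordinates). Camera axes: x right, y up, looking along -z (the intrinsics and any distortion apply to the point x, -y, -z); pixel columns grow to the right and rows downward; lengths in m; the calibration is good to about 2 mm. The wrist camera is an equidistant fisheye: a pixel r from the principal point sees the ray r / f radians off the axis. A picture is of the moment at which its call begins: read the wrist's pose just before it. camera_info takes no time and is no camera call; for the wrist camera it gives the pose at the moment of the call.
- robot.close_job(): hands the job in, once; it reports no verdict.
The state is a dict: "t": time; "q": joint angles; "dq": joint speeds; "joint_torque": joint torques, N m; "tool_pos": TCP position; "orientation": TCP orientation; "force": force on the tool from outside, world axes, zero at the start; "wrist_torque": the same for the moment, N m; "opening": finger opening in m.
Only numpy, scipy, OpenCV 4.12 (cv2) and the standard library are available. Lean on these libraries where they do the work, as an engineer would, in place of code of your own. Each camera call takes 0.05 s, during which the arm holds its last target. There are 200 camera calls.

## Working session

There is one attempt and no reset: what is moved stays moved. The work goes in short steps, Python scripts to look and compute and a shell command to move; the robot and the scene stay as the last step left them, time stands still between calls to the robot, and variables do not carry over. Pictures are saved under pics/ and viewed, about 8 in all and at most 12, crops included, and the job is handed in when it is done.

```bash
mkdir -p pics
cat > h.py <<'E'
import numpy as np, cv2
from plant import robot
from scipy.spatial.transform import Rotation as R
def cap(n):
    info=robot.camera_info(n); p,d=robot.read_camera(n); return p,d,info
def world(d,info,u=None,v=None):
    h,w=d.shape; f=h/2/np.tan(np.radians(info['vertical_fov'])/2)
    if u is None: u,v=np.meshgrid(np.arange(w),np.arange(h))
    z=d[v,u]; c=np.stack([(u-info['cx'])/f*z,-(v-info['cy'])/f*z,-z,np.ones_like(z)],-1)
    return (c@np.array(info['cam_to_world']).T)[...,:3]
def save(p,n): cv2.imwrite('pics/'+n+'.png',cv2.cvtColor(p,cv2.COLOR_RGB2BGR))
E
python3 - <<'E'
from h import *
for n in('top','scene'):
    p,d,i=cap(n); save(p,n+'0'); np.savez(n+'0.npz',p=p,d=d,M=i['cam_to_world']); print(n,i)
s=robot.read_state(); print(s)
E
```

```text
top {'vertical_fov': 55.47755118763131, 'cx': 318.2094134855804, 'cy': 197.40493327001593, 'cam_to_world': array([[-0.02722698,  0.99204092, -0.12293701,  0.40501327],
       [-0.99958249, -0.02820893, -0.00625362, -0.06458208],
       [-0.00967177,  0.12271541,  0.99239477,  0.90014475],
       [ 0.        ,  0.        ,  0.        ,  1.        ]])}
scene {'vertical_fov': 51.79616383603416, 'cx': 310.5563970883399, 'cy': 205.61416346195045, 'cam_to_world': array([[ 0.26630792, -0.67446212,  0.68860797,  1.24139453],
       [ 0.96384213,  0.19330545, -0.18341582, -0.26777449],
       [-0.00940465,  0.71255445,  0.70155378,  0.85714359],
       [ 0.        ,  0.        ,  0.        ,  1.        ]])}
{'t': 0.1, 'q': array([ 1.18258286e+00,  1.31078527e-01,  1.48918035e+00, -2.69630314e-05,
        1.52296800e+00, -8.54034103e-02]), 'dq': array([ 0.00207937, -0.00224551, -0.00045962,  0.00018148, -0.00227352,
        0.00057787]), 'joint_torque': array([ 1.01004094e-03, -5.61339533e+01, -4.93095303e+01,  7.69551401e-02,
        2.90439703e-02, -1.77865837e-05]), 'tool_pos': array([0.17871984, 0.57223325, 0.2176911 ]), 'orientation': array([-4.73781673e-01, -3.10529946e+00,  2.50503802e-03]), 'force': array([-0.22183044, -0.89380947,  1.14232109]), 'wrist_torque': array([-0.00420869, -0.02001696,  0.05286283]), 'opening': 0.09298548595516544}
```

View pics/top0.png

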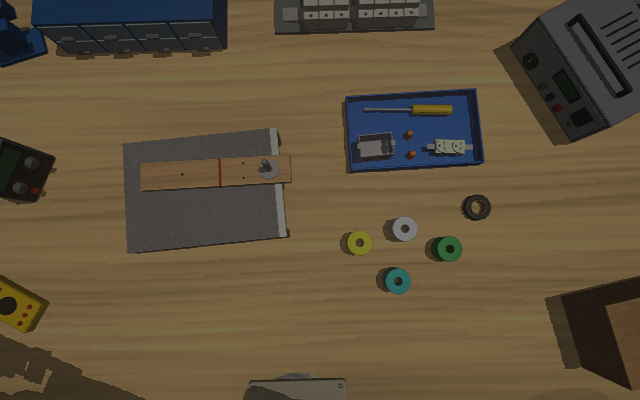

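View pics/scene0.png

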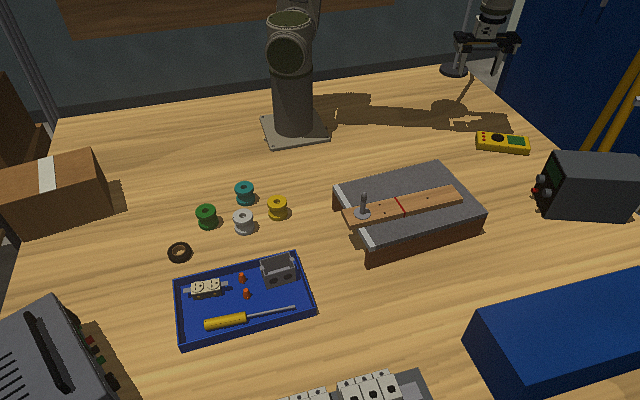

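The top view shows the white insulator at about (404,229) with coloured spools around it. The plank runs from (141,176) to (291,168), the spindle is near (265,165), the red line near x=220 and the riser edge near x=283.

Run:
```python
from h import *
for n in('top','scene'):
    z=np.load(n+'0.npz'); p=z['p']; d=z['d']; i=robot.camera_info(n); W=world(d,i)
    hsv=cv2.cvtColor(p,cv2.COLOR_RGB2HSV).astype(int)
    reg=(W[...,0]>.25)&(W[...,0]<.75)&(d>0)
    Z=W[...,2]
    def fit(name,m):
        m=m.astype(np.uint8); k,l,st,c=cv2.connectedComponentsWithStats(m)
        j=1+np.argmax(st[1:,4]); q=W[l==j]; (cx,cy),(a,b),t=cv2.minAreaRect(q[:,:2].astype(np.float32))
        print(n,name,len(q),'mean',q.mean(0).round(4),'rect',np.round([cx,cy,a,b,t],4)); return q
    X,Y=W[...,0],W[...,1]
    # insulator: top flange of white
    white=(hsv[...,1]<50)&(Z>.049)&(Z<.059)
    near=(abs(X-.36)<.1)&(Y<-.17)&(Y>-.4)
    fit('insul',white&near)
    for nm,lo,hi in(('yel',22,32),('grn',45,75),('teal',80,95)):
        fit(nm,(hsv[...,0]>lo)&(hsv[...,0]<hi)&(hsv[...,1]>90)&(Z>.049)&(Z<.059)&(Y<0)&(X<.45))
    pl=(Z>.103)&(Z<.113)&(abs(Y)<.6)&reg; q=fit('plank',pl)
    red=(hsv[...,0]<6)|(hsv[...,0]>174)
    fit('red',pl&red&(hsv[...,1]>140))
    fit('riser',(Z>.085)&(Z<.113)&reg)
    fit('trim',(Z>.084)&(Z<.096)&reg&(p.min(-1)>130))
    sp=(Z>.125)&(Z<.2)&reg&(abs(X-.46)<.1)&(abs(Y-.06)<.12)
    q=fit('spin',sp); t=q[q[:,2]>q[:,2].max()-.012]; print('tip',t.mean(0),q[:,2].max(),np.median(q[:,:2],0))
```

```text
top insul 420 mean [ 0.4346 -0.2483  0.0544] rect [ 4.34100e-01 -2.47800e-01  5.32000e-02  4.88000e-02  8.85388e+01]
top yel 431 mean [ 0.4074 -0.1472  0.0545] rect [ 4.08200e-01 -1.46700e-01  5.29000e-02  5.27000e-02  8.86031e+01]
top grn 445 mean [ 0.388  -0.3433  0.0544] rect [ 3.87500e-01 -3.43500e-01  5.35000e-02  5.25000e-02  8.85717e+01]
top teal 443 mean [ 0.3218 -0.2267  0.0545] rect [ 3.2210e-01 -2.2690e-01  5.2300e-02  5.3000e-02  6.7322e+01]
top plank 4132 mean [0.5628 0.1603 0.1083] rect [0.5637 0.1581 0.0608 0.3209 1.82  ]
top red 43 mean [0.5599 0.1484 0.1086] rect [0.5645 0.1482 0.058  0.0029 0.6236]
top riser 17426 mean [0.5283 0.1848 0.0947] rect [0.5321 0.1773 0.2407 0.3658 4.4282]Traceback (most recent call last):
  File "<stdin>", line 22, in <module>
  File "<stdin>", line 9, in fit
    return _wrapfunc(a, 'argmax', axis=axis, out=out, **kwds)
    return bound(*args, **kwds)
ValueError: attempt to get argmax of an empty sequence
```

Run:
```python
from h import *
for n in('top','scene'):
    z=np.load(n+'0.npz'); p=z['p']; d=z['d']; i=robot.camera_info(n); W=world(d,i); X,Y,Z=np.moveaxis(W,-1,0)
    ins=(Z>.048)&(Z<.06)&(np.hypot(X-.4346,Y+.2483)<.04); q=W[ins]; (c,r)=cv2.minEnclosingCircle(q[:,:2].astype(np.float32)); print(n,'ins',c,r,len(q),np.median(q[:,2]))
    rt=(Z>.086)&(Z<.096)&(X>.38)&(X<.7)&(Y>-.05)&(Y<.4); q=W[rt]
    rr=cv2.minAreaRect(q[:,:2].astype(np.float32)); print('riser',rr)
    # edge: per x bin, min y
    b=[];
    for x in np.arange(.43,.66,.006):
        s=q[abs(q[:,0]-x)<.003]
        if len(s) and not .515<x<.61: b.append((x,s[:,1].min()))
    b=np.array(b); k=np.polyfit(b[:,0],b[:,1],1); print('edge y=',k, (b[:,1]-np.polyval(k,b[:,0])).round(3))
    sp=(Z>.13)&(Z<.2)&(np.hypot(X-.567,Y-.043)<.04); q=W[sp]; print('spin',len(q),q[:,2].max() if len(q) else 0)
    for lo in np.arange(.13,.19,.01):
        s=q[(q[:,2]>lo)&(q[:,2]<=lo+.01)]; print(round(lo,3),len(s),s.mean(0).round(4) if len(s) else '')
    pl=(Z>.102)&(Z<.113)&(X>.4)&(X<.7)&(abs(Y-.15)<.25); print('plank',cv2.minAreaRect(W[pl][:,:2].astype(np.float32)))
```

```text
top ins (0.4351218044757843, -0.24887603521347046) 0.02797577530145645 447 0.054419745635566064
riser ((0.5321763753890991, 0.17798326909542084), (0.24054141342639923, 0.364360511302948), 4.496201038360596)
edge y= [ 0.07852593 -0.02326897] [ 0.    -0.    -0.001  0.001  0.    -0.    -0.     0.001  0.    -0.001
 -0.001  0.    -0.    -0.     0.001  0.001 -0.    -0.    -0.001  0.001
 -0.    -0.    -0.     0.001]
spin 65 0.18183343085270687
0.13 8 [0.5631 0.0402 0.1352]
0.14 4 [0.5636 0.0396 0.1442]
0.15 11 [0.5637 0.039  0.156 ]
0.16 7 [0.5637 0.0397 0.1672]
0.17 29 [0.5663 0.042  0.1754]
0.18 6 [0.5672 0.0433 0.1811]
plank ((0.5636862516403198, 0.15806379914283752), (0.060794536024332047, 0.32091379165649414), 1.8199647665023804)
scene ins (0.4369807243347168, -0.24689628183841705) 0.02985655888915062 252 0.05436164255863707
riser ((0.5334627628326416, 0.17970064282417297), (0.24479374289512634, 0.3655737340450287), 4.263290882110596)
edge y= [ 0.07666038 -0.020598  ] [ 0.001 -0.    -0.     0.001  0.    -0.001  0.001 -0.    -0.001  0.
  0.001  0.    -0.001 -0.001 -0.     0.     0.    -0.    -0.001 -0.
  0.001  0.     0.     0.   ]
spin 88 0.18189927930183525
0.13 17 [0.572  0.0434 0.1357]
0.14 14 [0.5735 0.0435 0.1456]
0.15 12 [0.5732 0.0432 0.1544]
0.16 19 [0.5731 0.0436 0.1645]
0.17 21 [0.5717 0.0435 0.175 ]
0.18 5 [0.5711 0.0455 0.1811]
plank ((0.5659189224243164, 0.16065409779548645), (0.06485725194215775, 0.32170259952545166), 2.161473274230957)
```

```bash
python3 -m pendant '[{"translation":[0,0,0],"twist":[0,0,0.137],"grip":1},{"translation":[0,0,0],"twist":[0,0,0.137],"grip":1},{"translation":[0,0,0],"twist":[0,0,0.137],"grip":1},{"translation":[0,0,0],"twist":[0,0,0.137],"grip":1},{"translation":[0,0,0],"twist":[0,0,0.137],"grip":1},{"translation":[0,0,0],"twist":[0,0,0.137],"grip":1},{"translation":[0,0,0],"twist":[0,0,0.137],"grip":1},{"translation":[0,0,0],"twist":[0,0,0.137],"grip":1},{"translation":[0,0,0],"twist":[0,0,0.137],"grip":1},{"translation":[0,0,0],"twist":[0,0,0],"grip":1}]' 20
python3 -m pendant '[{"translation":[-40,26,0],"twist":[0,0,0],"grip":1},{"translation":[-40,26,0],"twist":[0,0,0],"grip":1},{"translation":[-40,26,0],"twist":[0,0,0],"grip":1},{"translation":[-40,26,0],"twist":[0,0,0],"grip":1},{"translation":[-40,26,0],"twist":[0,0,0],"grip":1},{"translation":[-40,26,0],"twist":[0,0,0],"grip":1},{"translation":[-40,26,0],"twist":[0,0,0],"grip":1},{"translation":[-40,26,0],"twist":[0,0,0],"grip":1},{"translation":[-40,26,0],"twist":[0,0,0],"grip":1},{"translation":[-40,26,0],"twist":[0,0,0],"grip":1}]'
```

```text
t: 1.1
tool_pos: [0.1773, 0.5689, 0.2112]
orientation: [2.234, 2.202, -0.019]
force: [0.5, 0.4, 1.1]
opening: 0.0929
t: 2.1
tool_pos: [0.4443, 0.1599, 0.2111]
orientation: [2.168, 2.267, -0.024]
force: [0.4, 1.0, 0.6]
opening: 0.0927
```

```bash
python3 -m pendant '[{"translation":[-43,-3,0],"twist":[0,0,0],"grip":1},{"translation":[-43,-3,0],"twist":[0,0,0],"grip":1},{"translation":[-43,-3,0],"twist":[0,0,0],"grip":1},{"translation":[-43,-3,0],"twist":[0,0,0],"grip":1},{"translation":[-43,-3,0],"twist":[0,0,0],"grip":1},{"translation":[-43,-3,0],"twist":[0,0,0],"grip":1},{"translation":[-43,-3,0],"twist":[0,0,0],"grip":1},{"translation":[-43,-3,0],"twist":[0,0,0],"grip":1},{"translation":[-43,-3,0],"twist":[0,0,0],"grip":1},{"translation":[0,0,0],"twist":[0,0,0],"grip":1}]'
cat >> h.py <<'E'
def to(target):
    """tool-axes mm to bring the TCP to a world point; and yaw of jaw axis, tool z axis"""
    s=robot.read_state(); M=R.from_rotvec(s['orientation'])
    print('pos',s['tool_pos'].round(4),'jaw yaw',np.arctan2(*M.as_matrix()[[1,0],1]).round(4),'z',M.as_matrix()[:,2].round(4))
    print('tool-axes mm',(M.inv().apply(np.array(target)-s['tool_pos'])*1e3).round(1),'level twist',M.inv().apply(np.cross(M.as_matrix()[:,2],[0,0,-1])).round(4))
E
python3 - <<'E'
from h import *
to([.436,-.248,.01])
p,d,i=cap('wrist'); save(p,'w1'); np.savez('w1.npz',p=p,d=d,M=i['cam_to_world']); print(i)
E
```

```text
t: 3.1
tool_pos: [0.4394, -0.249, 0.2155]
orientation: [2.119, 2.312, -0.027]
force: [0.5, 0.4, 0.5]
opening: 0.0931
pos [ 0.4394 -0.249   0.2155] jaw yaw 0.0872 z [-0.0075 -0.0164 -0.9998]
tool-axes mm [  4.5  -1.5 205.5] level twist [-0.0089  0.0156 -0.    ]
{'vertical_fov': 65.70646984690485, 'cx': 324.01751227990917, 'cy': 201.4084776974402, 'cam_to_world': array([[ 0.99617341, -0.08623413, -0.01422003,  0.4350852 ],
       [ 0.0869796 ,  0.96227121,  0.25781517, -0.17908601],
       [-0.00854894, -0.25806547,  0.96608961,  0.38045622],
       [ 0.        ,  0.        ,  0.        ,  1.        ]])}
```

View pics/w1.png

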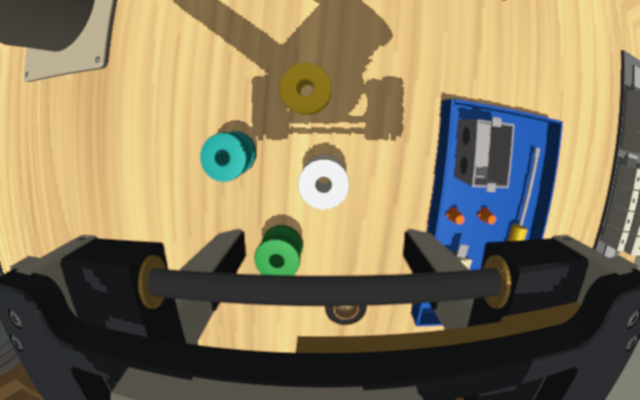

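The wrist view shows the white insulator centred near (324,184) under the open fingers.

```bash
cat >> h.py <<'E'
def wworld(d,info):
    h,w=d.shape; f=h/2/np.tan(np.radians(info['vertical_fov'])/2)
    u,v=np.meshgrid(np.arange(w),np.arange(h)); x=u-info['cx']; y=v-info['cy']; r=np.hypot(x,y)+1e-9; t=np.tan(r/f)/r
    c=np.stack([x*t*d,-y*t*d,-d,np.ones_like(d)],-1); return (c@np.array(info['cam_to_world']).T)[...,:3]
def circ(W,m): 
    q=W[m]; return np.round(cv2.minEnclosingCircle(q[:,:2].astype(np.float32)),4) if 0 else (len(q),cv2.minEnclosingCircle(q[:,:2].astype(np.float32)),np.median(q[:,2]))
E
python3 - <<'E'
from h import *
z=np.load('w1.npz'); i=robot.camera_info('wrist'); W=wworld(z['d'],i); X,Y,Z=np.moveaxis(W,-1,0)
m=(Z>.048)&(Z<.06)&(np.hypot(X-.436,Y+.248)<.04); print(circ(W,m))
m=(Z<.03)&(Z>-.02)&(np.hypot(X-.436,Y+.248)<.012);print(m.sum(),W[m].mean(0))
E
```

```text
(1817, ((0.43723157048225403, -0.24498428404331207), 0.0283841360360384), np.float64(0.053653008591807605))
132 [ 0.43768685 -0.25107919  0.00909397]
```

```bash
python3 -m pendant '[{"translation":[0,0,0],"twist":[-0.009,0.016,-0.05],"grip":1},{"translation":[2,-3,22],"twist":[0,0,0],"grip":1},{"translation":[0,0,22],"twist":[0,0,0],"grip":1},{"translation":[0,0,22],"twist":[0,0,0],"grip":1},{"translation":[0,0,22],"twist":[0,0,0],"grip":1},{"translation":[0,0,22],"twist":[0,0,0],"grip":1},{"translation":[0,0,22],"twist":[0,0,0],"grip":1},{"translation":[0,0,10],"twist":[0,0,0],"grip":1},{"translation":[0,0,0],"twist":[0,0,0],"grip":1},{"translation":[0,0,0],"twist":[0,0,0],"grip":1}]'
python3 - <<'E'
from h import *
to([.4365,-.247,.010])
E
```

```text
t: 4.15
tool_pos: [0.4376, -0.2349, 0.0691]
orientation: [-2.016, -2.404, -0.009]
force: [-0.8, 0.2, -0.1]
opening: 0.0927
pos [ 0.4376 -0.2349  0.0691] jaw yaw 0.175 z [ 4.0e-04  6.7e-03 -1.0e+00]
tool-axes mm [-12.1  -3.3  59. ] level twist [ 0.0016 -0.0065  0.    ]
```

```bash
python3 -m pendant '[{"translation":[-12,-2,0],"twist":[0.002,-0.006,0.12],"grip":1},{"translation":[0,0,0],"twist":[0,0,0],"grip":1},{"translation":[0,0,14],"twist":[0,0,0],"grip":1},{"translation":[0,0,14],"twist":[0,0,0],"grip":1},{"translation":[0,0,14],"twist":[0,0,0],"grip":1},{"translation":[0,0,5],"twist":[0,0,0],"grip":1},{"translation":[0,0,0],"twist":[0,0,0],"grip":1},{"translation":[0,0,0],"twist":[0,0,0],"grip":1},{"translation":[0,0,0],"twist":[0,0,0],"grip":1},{"translation":[0,0,0],"twist":[0,0,0],"grip":1}]'
python3 - <<'E'
from h import *
to([.4365,-.247,.010])
E
```

```text
t: 5.15
tool_pos: [0.4403, -0.2466, 0.0222]
orientation: [2.143, 2.292, 0.003]
force: [0.1, 1.1, -0.5]
opening: 0.0926
pos [ 0.4403 -0.2466  0.0222] jaw yaw 0.0668 z [ 0.0039 -0.0014 -1.    ]
tool-axes mm [-0.1 -3.9 12.2] level twist [ 0.0038  0.0016 -0.    ]
```

```bash
python3 -m pendant '[{"translation":[0,-4,7],"twist":[0.004,0,0],"grip":1},{"translation":[0,0,5],"twist":[0,0,0],"grip":1},{"translation":[0,0,0],"twist":[0,0,0],"grip":1},{"translation":[0,0,0],"twist":[0,0,0],"grip":-1},{"translation":[0,0,0],"twist":[0,0,0],"grip":-1},{"translation":[0,0,0],"twist":[0,0,0],"grip":-1},{"translation":[0,0,0],"twist":[0,0,0],"grip":-1},{"translation":[0,0,0],"twist":[0,0,0],"grip":-1},{"translation":[0,0,0],"twist":[0,0,0],"grip":-1},{"translation":[0,0,0],"twist":[0,0,0],"grip":-1}]' 25
python3 - <<'E'
from h import *
to([.4365,-.247,.20])
E
```

```text
t: 6.15
tool_pos: [0.4369, -0.2476, 0.0104]
orientation: [2.144, 2.292, -0.002]
force: [1.3, -0.2, -0.7]
opening: 0.0548
pos [ 0.4369 -0.2476  0.0104] jaw yaw 0.0669 z [ 0.0016 -0.0031 -1.    ]
tool-axes mm [-0.000e+00 -1.000e-01 -1.896e+02] level twist [ 0.0014  0.0032 -0.    ]
```

```bash
python3 -m pendant '[{"translation":[0,0,-15],"twist":[0,0,0],"grip":-1},{"translation":[0,0,-30],"twist":[0,0,0],"grip":-1},{"translation":[0,0,-38],"twist":[0,0,0],"grip":-1},{"translation":[0,0,-38],"twist":[0,0,0],"grip":-1},{"translation":[0,0,-38],"twist":[0,0,0],"grip":-1},{"translation":[0,0,-38],"twist":[0,0,0],"grip":-1},{"translation":[0,0,-38],"twist":[0,0,0],"grip":-1},{"translation":[0,0,-15],"twist":[0,0,0],"grip":-1},{"translation":[0,0,0],"twist":[0,0,0],"grip":-1},{"translation":[0,0,0],"twist":[0,0,0],"grip":-1}]'
python3 - <<'E'
from h import *
to([.568,.044,.23])
E
```

```text
t: 7.15
tool_pos: [0.4313, -0.2431, 0.261]
orientation: [-2.136, -2.284, 0.006]
force: [-0.7, 0.3, -4.2]
opening: 0.0547
pos [ 0.4313 -0.2431  0.261 ] jaw yaw 0.067 z [-0.0134  0.0076 -0.9999]
tool-axes mm [277.1 156.   31.4] level twist [-0.0129 -0.0084  0.    ]
```

```bash
python3 -m pendant '[{"translation":[17,10,0],"twist":[-0.013,-0.008,0],"grip":-1},{"translation":[36,20,3],"twist":[0,0,0],"grip":-1},{"translation":[36,20,3],"twist":[0,0,0],"grip":-1},{"translation":[36,20,3],"twist":[0,0,0],"grip":-1},{"translation":[36,20,3],"twist":[0,0,0],"grip":-1},{"translation":[36,20,3],"twist":[0,0,0],"grip":-1},{"translation":[36,20,3],"twist":[0,0,0],"grip":-1},{"translation":[20,12,0],"twist":[0,0,0],"grip":-1},{"translation":[0,0,0],"twist":[0,0,0],"grip":-1},{"translation":[0,0,0],"twist":[0,0,0],"grip":-1}]'
python3 - <<'E'
from h import *
to([.568,.044,.225])
p,d,i=cap('wrist'); save(p,'w2'); np.savez('w2.npz',p=p,d=d)
E
```

```text
t: 8.15
tool_pos: [0.5492, 0.0303, 0.2162]
orientation: [-2.13, -2.27, 0.029]
force: [-0.3, -0.2, -4.6]
opening: 0.0547
pos [0.5492 0.0303 0.2162] jaw yaw 0.0637 z [-0.0339  0.0064 -0.9994]
tool-axes mm [12.6 19.3 -9.4] level twist [-0.0335 -0.0085  0.    ]
```

View pics/w2.png

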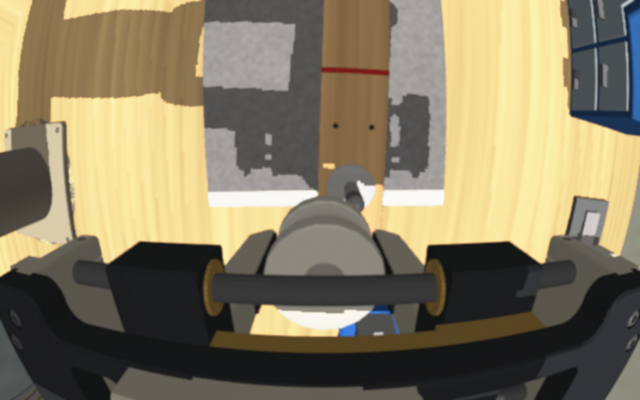

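The wrist view shows the held insulator at about (322,270), with the spindle and washer just beyond it at about (352,187). The red line is at about (355,71).

Run:
```python
from h import *
z=np.load('w2.npz'); p=z['p'];i=robot.camera_info('wrist'); W=wworld(z['d'],i); X,Y,Z=np.moveaxis(W,-1,0)
m=(Z>.12)&(Z<.186)&(np.hypot(X-.568,Y-.044)<.03)
for lo in np.arange(.12,.186,.01):
    q=W[m&(Z>lo)&(Z<lo+.01)]; print(lo.round(2),len(q),q.mean(0).round(4) if len(q) else '')
# washer
q=m*0
w=(Z>.108)&(Z<.118)&(np.hypot(X-.568,Y-.044)<.04)&(p.max(-1).astype(int)-p.min(-1)<25); 
if w.sum(): print('washer',circ(W,w))
t=(Z>.225)&(np.hypot(X-.549,Y-.03)<.032); q=W[t]; print('ins pts',len(q),np.percentile(q[:,2],[5,25,50,75,95]).round(4))
t2=t&(Z>.252)&(Z<.272); q=W[t2]; print(len(q),q.mean(0),q.min(0),q.max(0),circ(W,t2))
pl=(Z>.102)&(Z<.113)&(X>.4)&(X<.7)&(abs(Y-.15)<.25); print('plank',cv2.minAreaRect(W[pl][:,:2].astype(np.float32)))
```

```text
0.12 36 [0.567  0.0493 0.1247]
0.13 32 [0.5665 0.0489 0.1352]
0.14 43 [0.5671 0.0493 0.1447]
0.15 34 [0.5669 0.0496 0.1559]
0.16 59 [0.5675 0.0493 0.1648]
0.17 162 [0.5697 0.0472 0.1755]
0.18 9 [0.5689 0.0461 0.1805]
washer (1161, ((0.5688973069190979, 0.044615209102630615), 0.021558400243520737), np.float64(0.1107248366326401))
ins pts 23747 [0.2531 0.2598 0.3179 0.3347 0.3408]
7132 [0.54957632 0.03660114 0.25928737] [0.51779668 0.00131224 0.25201338] [0.57947862 0.05764529 0.27196509] (7132, ((0.5489391088485718, 0.03245438262820244), 0.03147732838988304), np.float64(0.25936201523356117))
plank ((0.5666654109954834, 0.1109335869550705), (0.060748111456632614, 0.221018984913826), 1.7820217609405518)
```

```bash
python3 -m pendant '[{"translation":[6,10,-5],"twist":[-0.033,-0.008,0],"grip":-1},{"translation":[6,9,0],"twist":[0,0,0],"grip":-1},{"translation":[0,0,0],"twist":[0,0,0],"grip":-1},{"translation":[0,0,0],"twist":[0,0,0],"grip":-1},{"translation":[0,0,0],"twist":[0,0,0],"grip":-1},{"translation":[0,0,0],"twist":[0,0,0],"grip":-1},{"translation":[0,0,0],"twist":[0,0,0],"grip":-1},{"translation":[0,0,0],"twist":[0,0,0],"grip":-1},{"translation":[0,0,0],"twist":[0,0,0],"grip":-1},{"translation":[0,0,0],"twist":[0,0,0],"grip":-1}]'
cat >> h.py <<'E'
def fitins(W,p,c,z0,tol=.006):
    """circle fit (r=.028) to outer rim on the camera side of the insulator's top face"""
    from scipy.optimize import least_squares
    X,Y,Z=np.moveaxis(W,-1,0); m=(abs(Z-z0)<tol)&(np.hypot(X-c[0],Y-c[1])<.036); q=W[m][:,:2]
    a=np.degrees(np.arctan2(q[:,1]-c[1],q[:,0]-c[0])); r=np.hypot(*(q-c[:2]).T); e=[]
    for k in range(30,150,4):
        s=(a>k)&(a<k+4)
        if s.sum()>5: e.append(q[s][r[s].argmax()])
    e=np.array(e); f=least_squares(lambda v:np.hypot(e[:,0]-v[0],e[:,1]-v[1])-.028,c[:2],loss='soft_l1',f_scale=.001)
    return f.x.round(4),np.abs(f.fun).mean().round(4),len(e)
E
python3 - <<'E'
from h import *
to([.568,.0445,.222])
p,d,i=cap('wrist'); np.savez('w3.npz',p=p,d=d); save(p,'w3')
W=wworld(d,i); s=robot.read_state(); c=s['tool_pos']
X,Y,Z=np.moveaxis(W,-1,0); m=(np.hypot(X-c[0],Y-c[1]-.014)<.01)&(Z<c[2]+.06); print('top z',np.median(Z[m]), 'exp',c[2]+.044)
print(fitins(W,p,c,np.median(Z[m])))
p,d,i=cap('top'); save(p[110:230,200:340].repeat(4,0).repeat(4,1),'t3'); np.savez('t3.npz',p=p,d=d)
E
```

```text
t: 9.2
tool_pos: [0.5681, 0.0402, 0.2209]
orientation: [2.156, 2.283, 0.001]
force: [1.3, -0.1, -3.9]
opening: 0.0549
pos [0.5681 0.0402 0.2209] jaw yaw 0.0574 z [ 1.8e-03 -5.0e-04 -1.0e+00]
tool-axes mm [ 4.3  0.2 -1.1] level twist [0.0018 0.0006 0.    ]
top z 0.2640272496596669 exp 0.2649029360766199
(array([0.5682, 0.04  ]), np.float64(0.0001), 30)
```

View pics/w3.png

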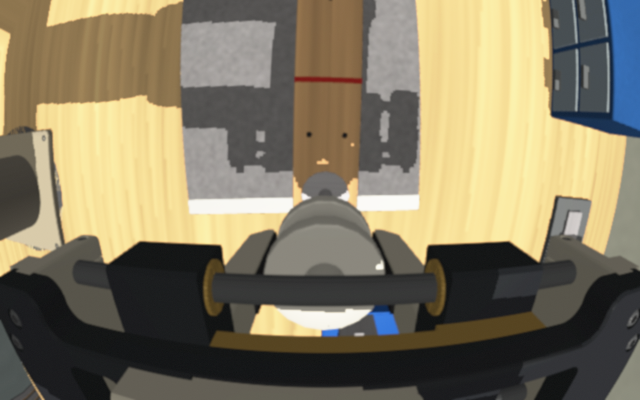

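```bash
python3 -m pendant '[{"translation":[4,0.5,0],"twist":[0.002,0,0],"grip":-1},{"translation":[0,0,0],"twist":[0,0,0],"grip":-1},{"translation":[0,0,6],"twist":[0,0,0],"grip":-1},{"translation":[0,0,6],"twist":[0,0,0],"grip":-1},{"translation":[0,0,5],"twist":[0,0,0],"grip":-1},{"translation":[0,0,5],"twist":[0,0,0],"grip":-1},{"translation":[0,0,4],"twist":[0,0,0],"grip":-1},{"translation":[0,0,4],"twist":[0,0,0],"grip":-1},{"translation":[0,0,0],"twist":[0,0,0],"grip":-1},{"translation":[0,0,0],"twist":[0,0,0],"grip":-1}]'
python3 - <<'E'
from h import *
to([.5685,.044,.185]); s=robot.read_state(); print(s['force'],s['wrist_torque'])
E
```

```text
t: 10.3
tool_pos: [0.5677, 0.0447, 0.1869]
orientation: [-2.156, -2.284, 0.003]
force: [-0.5, -0.4, -3.2]
opening: 0.055
pos [0.5677 0.0447 0.1869] jaw yaw 0.0577 z [-2.3e-03 -6.0e-04 -1.0e+00]
tool-axes mm [-0.8  0.8  1.9] level twist [-0.0024  0.0005 -0.    ]
[-0.51338377 -0.41970342 -3.22722585] [-0.05065584  0.00786455 -0.04401735]
```

```bash
python3 -m pendant '[{"translation":[-0.5,0.5,2],"twist":[-0.002,0,0],"grip":-1},{"translation":[0,0,4],"twist":[0,0,0],"grip":-1},{"translation":[0,0,4],"twist":[0,0,0],"grip":-1},{"translation":[0,0,4],"twist":[0,0,0],"grip":-1},{"translation":[0,0,0],"twist":[0,0,0],"grip":-1},{"translation":[0,0,0],"twist":[0,0,0],"grip":-1},{"translation":[0,0,0],"twist":[0,0,0],"grip":-1},{"translation":[0,0,0],"twist":[0,0,0],"grip":-1},{"translation":[0,0,0],"twist":[0,0,0],"grip":-1},{"translation":[0,0,0],"twist":[0,0,0],"grip":-1}]'
python3 - <<'E'
from h import *
to([.5685,.044,.135]); s=robot.read_state(); print(s['force'],s['wrist_torque'])
E
```

```text
t: 11.3
tool_pos: [0.5688, 0.0442, 0.1726]
orientation: [2.156, 2.283, 0.001]
force: [0.4, -0.1, -4.2]
opening: 0.0545
pos [0.5688 0.0442 0.1726] jaw yaw 0.0576 z [ 1.4e-03 -5.0e-04 -1.0e+00]
tool-axes mm [-0.1 -0.4 37.6] level twist [ 0.0014  0.0006 -0.    ]
[ 0.41506303 -0.10014621 -4.15095651] [-0.04347688  0.04652184  0.02889905]
```

No contact so far with the tip well inside the bore, so I'm continuing down to just above the washer.

```bash
python3 -m pendant '[{"translation":[0,0,5],"twist":[0,0,0],"grip":-1},{"translation":[0,0,6],"twist":[0,0,0],"grip":-1},{"translation":[0,0,6],"twist":[0,0,0],"grip":-1},{"translation":[0,0,6],"twist":[0,0,0],"grip":-1},{"translation":[0,0,6],"twist":[0,0,0],"grip":-1},{"translation":[0,0,6],"twist":[0,0,0],"grip":-1},{"translation":[0,0,4],"twist":[0,0,0],"grip":-1},{"translation":[0,0,0],"twist":[0,0,0],"grip":-1},{"translation":[0,0,0],"twist":[0,0,0],"grip":-1},{"translation":[0,0,0],"twist":[0,0,0],"grip":-1}]'
python3 - <<'E'
from h import *
to([.5685,.044,.1214]); s=robot.read_state(); print(s['force'],s['wrist_torque'])
E
```

```text
t: 12.3
tool_pos: [0.5682, 0.0442, 0.1291]
orientation: [2.156, 2.284, -0.001]
force: [-0.1, 0.5, -4.0]
opening: 0.0549
pos [0.5682 0.0442 0.1291] jaw yaw 0.0576 z [-3.e-04 -5.e-04 -1.e+00]
tool-axes mm [-0.2  0.3  7.7] level twist [-0.0003  0.0005 -0.    ]
[-0.13127319  0.46219673 -4.04383468] [-0.0751348   0.03772036  0.00097135]
```

```bash
python3 -m pendant '[{"translation":[0,0,3],"twist":[0,0,0],"grip":-1},{"translation":[0,0,2],"twist":[0,0,0],"grip":-1},{"translation":[0,0,1],"twist":[0,0,0],"grip":-1},{"translation":[0,0,1],"twist":[0,0,0],"grip":-1},{"translation":[0,0,1],"twist":[0,0,0],"grip":-1},{"translation":[0,0,0.5],"twist":[0,0,0],"grip":-1},{"translation":[0,0,0],"twist":[0,0,0],"grip":-1},{"translation":[0,0,0],"twist":[0,0,0],"grip":-1},{"translation":[0,0,0],"twist":[0,0,0],"grip":-1},{"translation":[0,0,0],"twist":[0,0,0],"grip":-1}]'
python3 - <<'E'
from h import *
to([.5685,.044,.1214]); s=robot.read_state(); print(s['force'],s['wrist_torque'])
E
```

```text
t: 13.3
tool_pos: [0.5692, 0.0442, 0.1215]
orientation: [2.155, 2.283, 0.002]
force: [-0.2, 0.9, -2.9]
opening: 0.0548
pos [0.5692 0.0442 0.1215] jaw yaw 0.0577 z [ 2.3e-03 -5.0e-04 -1.0e+00]
tool-axes mm [-0.2 -0.7  0.1] level twist [0.0022 0.0006 0.    ]
[-0.19194246  0.9264949  -2.93715616] [-0.04355072  0.12920987 -0.02619515]
```

```bash
python3 -m pendant '[{"translation":[0,0,0.7],"twist":[0,0,0],"grip":-1},{"translation":[0,0,0.7],"twist":[0,0,0],"grip":-1},{"translation":[0,0,0.5],"twist":[0,0,0],"grip":-1},{"translation":[0,0,0],"twist":[0,0,0],"grip":-1},{"translation":[0,0,0],"twist":[0,0,0],"grip":-1},{"translation":[0,0,0],"twist":[0,0,0],"grip":-0.2},{"translation":[0,0,0],"twist":[0,0,0],"grip":0.4},{"translation":[0,0,0],"twist":[0,0,0],"grip":1},{"translation":[0,0,0],"twist":[0,0,0],"grip":1},{"translation":[0,0,0],"twist":[0,0,0],"grip":1}]'
python3 - <<'E'
from h import *
to([.5685,.044,.25]); s=robot.read_state(); print(s['force'],s['wrist_torque'])
p,d,i=cap('wrist'); np.savez('w4.npz',p=p,d=d); save(p,'w4')
E
```

```text
t: 14.3
tool_pos: [0.5708, 0.0442, 0.1217]
orientation: [2.153, 2.281, 0.006]
force: [-0.2, -0.4, -0.2]
opening: 0.0822
pos [0.5708 0.0442 0.1217] jaw yaw 0.0577 z [ 6.2e-03 -6.0e-04 -1.0e+00]
tool-axes mm [-1.000e-01 -1.600e+00 -1.283e+02] level twist [ 0.0062  0.001  -0.    ]
[-0.24079336 -0.42589418 -0.17914064] [-0.06481333  0.01492443  0.04068903]
```

View pics/w4.png

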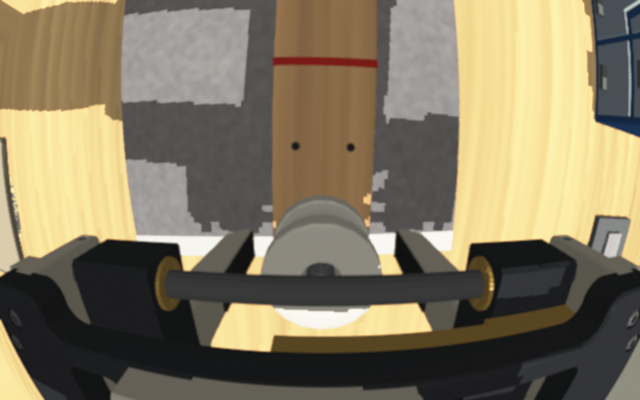

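The wrist view shows the spindle standing out of the insulator's top at about (320,270), with the fingers open on both sides.

```bash
python3 -m pendant '[{"translation":[0,-2,0],"twist":[0.006,0,0.02],"grip":1},{"translation":[0,0,-4],"twist":[0,0,0],"grip":1},{"translation":[0,0,-10],"twist":[0,0,0],"grip":1},{"translation":[0,0,-20],"twist":[0,0,0],"grip":1},{"translation":[0,0,-25],"twist":[0,0,0],"grip":1},{"translation":[0,0,-25],"twist":[0,0,0],"grip":1},{"translation":[0,0,-10],"twist":[0,0,0],"grip":1},{"translation":[10,0,0],"twist":[0,0,0],"grip":1},{"translation":[20,0,0],"twist":[0,0,0],"grip":1},{"translation":[30,0,0],"twist":[0,0,0],"grip":1}]'
python3 -m pendant '[{"translation":[30,0,0],"twist":[0,0,0],"grip":1},{"translation":[30,0,0],"twist":[0,0,0],"grip":1},{"translation":[30,0,0],"twist":[0,0,0],"grip":1},{"translation":[30,0,0],"twist":[0,0,0],"grip":1},{"translation":[30,0,0],"twist":[0,0,0],"grip":1},{"translation":[0,0,0],"twist":[0,0,0],"grip":1},{"translation":[0,0,0],"twist":[0,0,0],"grip":1},{"translation":[0,0,0],"twist":[0,0,0],"grip":1},{"translation":[0,0,0],"twist":[0,0,0],"grip":1},{"translation":[0,0,0],"twist":[0,0,0],"grip":1}]'
cat > m.py <<'E'
from h import *
import sys
from scipy.stats import theilslopes
p,d,i=cap('top'); save(p[90:270,100:320].repeat(3,0).repeat(3,1),sys.argv[1]); W=world(d,i); X,Y,Z=np.moveaxis(W,-1,0)
h=cv2.cvtColor(p,cv2.COLOR_RGB2HSV).astype(int)
pl=(Z>.102)&(Z<.1125)&(X>.4)&(X<.7)&(Y<.35)&(Y>-.16)&(h[...,1]>60)
P=W[pl]; print('plank rect',cv2.minAreaRect(P[:,:2].astype(np.float32)))
c=(P[:,1]>.08)&(P[:,1]<.2)
xs=[(y,P[abs(P[:,1]-y)<.004][:,0].min(),P[abs(P[:,1]-y)<.004][:,0].max()) for y in np.arange(P[:,1].min()+.01,P[:,1].max()-.01,.008) if (abs(P[:,1]-y)<.004).sum()>20]
xs=np.array(xs); w=xs[:,2]-xs[:,1]; g=abs(w-.06)<.006; k=np.polyfit(xs[g,0],xs[g,1:].mean(1),1); print('plank axis x=',k,'n',g.sum())
r=pl&((h[...,0]<7)|(h[...,0]>173))&(h[...,1]>130); q=W[r]; print('red',len(q),q.mean(0).round(4))
# edge of the riser
e=(abs(Z-.09)<.006)&(X>.42)&(X<.66)&(Y<.3)&(Y>-.05)
b=[]
for x in np.arange(.425,.645,.006):
    s=W[e&(abs(X-x)<.003)]
    if len(s): b.append((x,s[:,1].min()))
b=np.array(b); k=theilslopes(b[:,1],b[:,0]); ye=k[0]*q[:,0].mean()+k[1]
print('edge',k[:2],'edge y at red x',ye.round(4),'red - edge along riser x mm',1e3*(q[:,1].mean()-ye)*np.cos(np.arctan(k[0])))
t=(Z>.15)&(Z<.175)&(abs(X-.57)<.05)&(Y<.08)&(Y>-.16); print('ins',circ(W,t) if t.sum()>20 else 'hidden')
t=(Z>.171)&(Z<.19)&(abs(X-.57)<.05)&(Y<.08)&(Y>-.16); print('tip',W[t].mean(0), W[t][:,2].max())
E
python3 m.py t5; python3 -c "
from h import *
to([.561,.284,.093])"
```

```text
t: 15.35
tool_pos: [0.5668, 0.1035, 0.2214]
orientation: [2.186, 2.254, -0.001]
force: [0.3, 0.8, 0.3]
opening: 0.0932
t: 16.35
tool_pos: [0.5549, 0.2642, 0.2094]
orientation: [-2.18, -2.254, 0.019]
force: [0.1, -0.6, -1.2]
opening: 0.0929
plank rect ((0.5637195706367493, 0.15846854448318481), (0.060911472886800766, 0.3216654062271118), 1.8126134872436523)
plank axis x= [-0.03245077  0.56839814] n 32
red 52 [0.5611 0.1482 0.1087]
edge (np.float64(0.07735476618125528), np.float64(-0.023689072582768915)) edge y at red x 0.0197 red - edge along riser x mm 128.11715668566322
ins (604, ((0.5678502321243286, 0.042149465531110764), 0.027899740263819695), np.float64(0.16506177318606607))
tip [0.56640241 0.0422219  0.17661765] 0.1830990199068926
pos [0.555  0.2641 0.2095] jaw yaw 0.0331 z [-0.0127 -0.0043 -0.9999]
tool-axes mm [ 20.1   8.1 116.3] level twist [-0.0129  0.0038  0.    ]
```

View pics/t5.png

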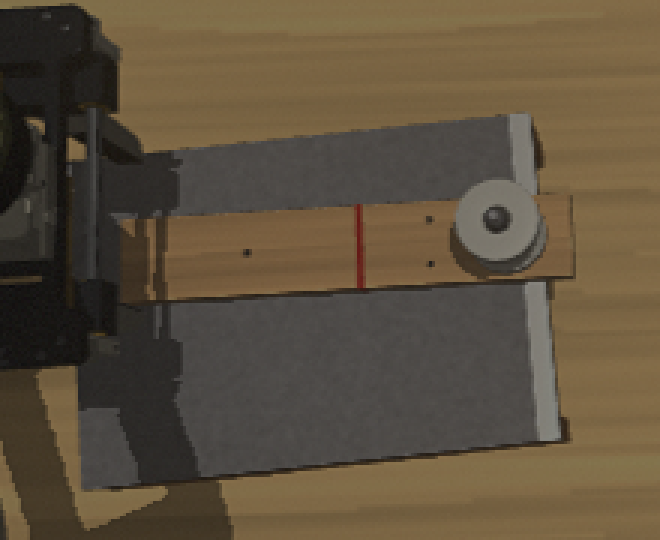

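The crop shows the insulator seated on the plank at about (497,222) with the spindle tip centred in it. The red line is near x=360 and the trimmed edge near x=535-560. The measured top height of 0.165 m agrees with fully seated, and 128 mm of slide remains.

```bash
python3 -m pendant '[{"translation":[20,7,0],"twist":[-0.013,0.004,0],"grip":1},{"translation":[0,0,0],"twist":[0,0,0],"grip":1},{"translation":[0,0,18],"twist":[0,0,0],"grip":1},{"translation":[0,0,20],"twist":[0,0,0],"grip":1},{"translation":[0,0,20],"twist":[0,0,0],"grip":1},{"translation":[0,0,20],"twist":[0,0,0],"grip":1},{"translation":[0,0,10],"twist":[0,0,0],"grip":1},{"translation":[0,0,0],"twist":[0,0,0],"grip":1},{"translation":[0,0,0],"twist":[0,0,0],"grip":1},{"translation":[0,0,0],"twist":[0,0,0],"grip":1}]' 45
python3 -c "
from h import *
to([.561,.284,.093])"
```

```text
t: 17.4
tool_pos: [0.5659, 0.2864, 0.1229]
orientation: [2.185, 2.252, 0.013]
force: [-0.3, 0.1, -0.2]
opening: 0.093
pos [0.5659 0.2864 0.1229] jaw yaw 0.0305 z [ 0.0086  0.0033 -1.    ]
tool-axes mm [-2.3 -5.2 29.9] level twist [ 0.0087 -0.003  -0.    ]
```

```bash
python3 -m pendant '[{"translation":[-2,-5,0],"twist":[0.009,-0.003,0],"grip":1},{"translation":[0,0,0],"twist":[0,0,0],"grip":1},{"translation":[0,0,8],"twist":[0,0,0],"grip":1},{"translation":[0,0,8],"twist":[0,0,0],"grip":1},{"translation":[0,0,6],"twist":[0,0,0],"grip":1},{"translation":[0,0,4],"twist":[0,0,0],"grip":1},{"translation":[0,0,2],"twist":[0,0,0],"grip":1},{"translation":[0,0,0],"twist":[0,0,0],"grip":1},{"translation":[0,0,0],"twist":[0,0,0],"grip":1},{"translation":[0,0,0],"twist":[0,0,0],"grip":1}]' 45
python3 -c "
from h import *
to([.561,.284,.093]); print(robot.read_state()['force'])"
```

```text
t: 18.4
tool_pos: [0.5619, 0.2845, 0.0949]
orientation: [2.187, 2.254, 0.004]
force: [-0.9, -0.3, -0.2]
opening: 0.0932
pos [0.5619 0.2845 0.0949] jaw yaw 0.0303 z [ 0.0022  0.0011 -1.    ]
tool-axes mm [-0.5 -0.9  1.9] level twist [ 0.0023 -0.001   0.    ]
[-0.85805981 -0.31747874 -0.16134096]
```

```bash
python3 -m pendant '[{"translation":[0,-0.9,1.5],"twist":[0.002,-0.001,0],"grip":1},{"translation":[0,0,0],"twist":[0,0,0],"grip":0.6},{"translation":[0,0,0],"twist":[0,0,0],"grip":0.4},{"translation":[0,0,0],"twist":[0,0,0],"grip":-1},{"translation":[0,0,0],"twist":[0,0,0],"grip":-1},{"translation":[0,0,0],"twist":[0,0,0],"grip":-1},{"translation":[0,0,0],"twist":[0,0,0],"grip":-1},{"translation":[0,0,0],"twist":[0,0,0],"grip":-1},{"translation":[0,0,0],"twist":[0,0,0],"grip":-1},{"translation":[0,0,0],"twist":[0,0,0],"grip":-1}]' 45
python3 -c "
from h import *
to([.561,.284,.093]); print(robot.read_state()['force'])"; python3 m.py t6
```

```text
t: 19.4
tool_pos: [0.5615, 0.2848, 0.0943]
orientation: [2.187, 2.254, 0.003]
force: [0.6, 0.1, -0.8]
opening: 0.0594
pos [0.5615 0.2848 0.0943] jaw yaw 0.0303 z [ 1.6e-03  7.0e-04 -1.0e+00]
tool-axes mm [-0.8 -0.6  1.3] level twist [ 0.0016 -0.0006  0.    ]
[ 0.57659737  0.12140944 -0.79509279]
plank rect ((0.5663524866104126, 0.1517208367586136), (0.06546993553638458, 0.30808329582214355), 1.6616731882095337)
plank axis x= [-0.02621164  0.56776694] n 29
red 52 [0.5614 0.1482 0.1087]
edge (np.float64(0.0776468179689688), np.float64(-0.02402900709641132)) edge y at red x 0.0196 red - edge along riser x mm 128.23836808060483
ins (603, ((0.567758321762085, 0.042136453092098236), 0.028009427711367607), np.float64(0.16498913599078524))
tip [0.56660295 0.04207365 0.17646983] 0.18133353468343316
```

```bash
python3 -m pendant '[{"translation":[-3,0,0.5],"twist":[0,0,-0.003],"grip":-1},{"translation":[-6,0.3,0.3],"twist":[0,0,-0.003],"grip":-1},{"translation":[-6,0.3,0],"twist":[0,0,-0.003],"grip":-1},{"translation":[-6,0.3,0],"twist":[0,0,-0.003],"grip":-1},{"translation":[-6,0.3,0],"twist":[0,0,-0.003],"grip":-1},{"translation":[-6,0.3,0],"twist":[0,0,-0.003],"grip":-1},{"translation":[-6,0.3,0],"twist":[0,0,-0.003],"grip":-1},{"translation":[-3,0,0],"twist":[0,0,0],"grip":-1},{"translation":[0,0,0],"twist":[0,0,0],"grip":-1},{"translation":[0,0,0],"twist":[0,0,0],"grip":-1}]' 45
python3 -c "
from h import *
to([.561,.284,.093]); print(robot.read_state()['force'])"
```

```text
t: 20.45
tool_pos: [0.5651, 0.2434, 0.0945]
orientation: [-2.159, -2.278, -0.011]
force: [-1.0, 4.6, 0.7]
opening: 0.0595
pos [0.5651 0.2434 0.0945] jaw yaw 0.0535 z [ 0.0025  0.0072 -1.    ]
tool-axes mm [40.7 -2.   1.8] level twist [ 0.0028 -0.007  -0.    ]
[-1.04059558  4.55047244  0.65694231]
```

```bash
python3 -m pendant '[{"translation":[-3,0,0.5],"twist":[0.003,-0.007,-0.003],"grip":-1},{"translation":[-6,0.2,0.3],"twist":[0,-0.001,-0.003],"grip":-1},{"translation":[-6,0.2,0.2],"twist":[0,-0.001,-0.003],"grip":-1},{"translation":[-6,0.2,0.2],"twist":[0,-0.001,0],"grip":-1},{"translation":[-6,0.2,0.2],"twist":[0,-0.001,0],"grip":-1},{"translation":[-6,0.2,0.2],"twist":[0,-0.001,0],"grip":-1},{"translation":[-6,0.2,0.2],"twist":[0,-0.001,0],"grip":-1},{"translation":[-3,0,0],"twist":[0,0,0],"grip":-1},{"translation":[0,0,0],"twist":[0,0,0],"grip":-1},{"translation":[0,0,0],"twist":[0,0,0],"grip":-1}]' 45
python3 -c "
from h import *
to([.561,.284,.093]); s=robot.read_state(); print(s['force'],s['wrist_torque'])"; python3 m.py t7
```

```text
t: 21.45
tool_pos: [0.5698, 0.2026, 0.0943]
orientation: [2.143, 2.29, -0.002]
force: [-0.8, 4.8, 1.1]
opening: 0.0596
pos [0.5698 0.2026 0.0943] jaw yaw 0.0663 z [ 0.0023 -0.0043 -1.    ]
tool-axes mm [81.8 -3.4  1. ] level twist [0.002  0.0044 0.    ]
[-0.80039268  4.84867583  1.11646679] [0.7917643  0.16397728 0.05384341]
plank rect ((0.5774484276771545, 0.06431568413972855), (0.0618332177400589, 0.297006756067276), 3.4290523529052734)
plank axis x= [-0.06510508  0.58119905] n 28
red 52 [0.5768 0.0666 0.1086]
edge (np.float64(0.0785552277181909), np.float64(-0.0244720337427275)) edge y at red x 0.0208 red - edge along riser x mm 45.595910164179514
ins (594, ((0.5845531821250916, -0.03930044174194336), 0.02791254036128521), np.float64(0.1649762226601505))
tip [ 0.58315851 -0.03919879  0.17665221] 0.1820907242626313
```

```bash
python3 -m pendant '[{"translation":[-3,0,0.5],"twist":[0.002,0.003,0],"grip":-1},{"translation":[-5,0,0.2],"twist":[0,-0.001,0],"grip":-1},{"translation":[-5,0,0.2],"twist":[0,-0.001,0],"grip":-1},{"translation":[-5,0,0.2],"twist":[0,-0.001,0],"grip":-1},{"translation":[-5,0,0.2],"twist":[0,-0.001,0],"grip":-1},{"translation":[-5,0,0.2],"twist":[0,-0.001,0],"grip":-1},{"translation":[-4,0,0.2],"twist":[0,0,0],"grip":-1},{"translation":[-3,0,0],"twist":[0,0,0],"grip":-1},{"translation":[0,0,0],"twist":[0,0,0],"grip":-1},{"translation":[0,0,0],"twist":[0,0,0],"grip":-1}]' 45
python3 -c "
from h import *
to([.561,.284,.093]); s=robot.read_state(); print(s['force'],s['wrist_torque'])"; python3 m.py t8
```

```text
t: 22.5
tool_pos: [0.573, 0.171, 0.0949]
orientation: [2.14, 2.295, 0.001]
force: [-0.1, 4.1, 2.0]
opening: 0.0598
pos [0.573  0.171  0.0949] jaw yaw 0.0699 z [ 0.0031 -0.0019 -1.    ]
tool-axes mm [113.5  -4.1   1.7] level twist [0.003  0.0021 0.    ]
[-0.08851689  4.06397386  1.95446668] [ 0.78346854  0.31807675 -0.0918819 ]
plank rect ((0.5809963941574097, 0.030882805585861206), (0.06150989606976509, 0.2929592728614807), 3.567568302154541)
plank axis x= [-0.06830141  0.58289242] n 27
red 47 [0.58   0.0349 0.1084]
edge (np.float64(0.0768220793348459), np.float64(-0.023209218970774062)) edge y at red x 0.0213 red - edge along riser x mm 13.547976078901044
ins (605, ((0.5883554220199585, -0.07113169133663177), 0.027981899678707123), np.float64(0.16460774109133125))
tip [ 0.58720254 -0.07071851  0.1762657 ] 0.18282106044940927
```

```bash
python3 -m pendant '[{"translation":[-3,0,0.5],"twist":[0.003,0.001,0],"grip":-1},{"translation":[-4,0,0.2],"twist":[0,-0.001,0],"grip":-1},{"translation":[-4,0,0.2],"twist":[0,-0.001,0],"grip":-1},{"translation":[-3,0,0.2],"twist":[0,-0.001,0],"grip":-1},{"translation":[0,0,0.2],"twist":[0,0,0],"grip":-1},{"translation":[0,0,0],"twist":[0,0,0],"grip":-1},{"translation":[0,0,0],"twist":[0,0,0],"grip":-1},{"translation":[0,0,0],"twist":[0,0,0],"grip":-1},{"translation":[0,0,0],"twist":[0,0,0],"grip":-1},{"translation":[0,0,0],"twist":[0,0,0],"grip":-1}]' 45
python3 -c "
from h import *
to([.561,.284,.093]); s=robot.read_state(); print(s['force'],s['wrist_torque'])"; python3 m.py t9
python3 - <<'E'
from h import *
p,d,i=cap('scene'); save(p[140:300,290:510].repeat(3,0).repeat(3,1),'s9'); W=world(d,i); X,Y,Z=np.moveaxis(W,-1,0)
h=cv2.cvtColor(p,cv2.COLOR_RGB2HSV).astype(int)
r=(abs(Z-.108)<.005)&((h[...,0]<7)|(h[...,0]>173))&(h[...,1]>130)&(X>.4)&(X<.7); q=W[r]; print('scene red',len(q),q.mean(0))
e=(abs(Z-.09)<.004)&(X>.4)&(X<.68)&(Y<.2)&(Y>-.05)
b=np.array([(x,W[e&(abs(X-x)<.003)][:,1].min()) for x in np.arange(.43,.65,.006) if not .53<x<.63 and (e&(abs(X-x)<.003)).any()])
k=np.polyfit(b[:,0],b[:,1],1); print(k,'red-edge',q[:,1].mean()-np.polyval(k,q[:,0].mean()))
E
```

```text
t: 23.55
tool_pos: [0.5745, 0.1594, 0.0948]
orientation: [2.138, 2.298, 0.0]
force: [-1.4, 2.5, 2.3]
opening: 0.0595
pos [0.5745 0.1594 0.0948] jaw yaw 0.0721 z [ 0.0018 -0.0013 -1.    ]
tool-axes mm [125.3  -4.5   1.6] level twist [0.0017 0.0015 0.    ]
[-1.40367385  2.51819843  2.31361613] [ 0.47777745  0.20705285 -0.09965616]
plank rect ((0.5830882787704468, 0.01782958209514618), (0.060825519263744354, 0.2900553345680237), 4.054908752441406)
plank axis x= [-0.07041783  0.58396471] n 27
red 49 [0.5826 0.0233 0.1088]
edge (np.float64(0.07601277683993302), np.float64(-0.02245725478158858)) edge y at red x 0.0218 red - edge along riser x mm 1.4536487238678177
ins (600, ((0.5905377268791199, -0.08275838196277618), 0.028244370594620705), np.float64(0.16461856646809414))
tip [ 0.58937862 -0.0820287   0.17664365] 0.18208324528254838
scene red 37 [0.58443522 0.05559384 0.10908896]
[ 0.07431643 -0.01892284] red-edge 0.031083536574405313
```

View pics/s9.png

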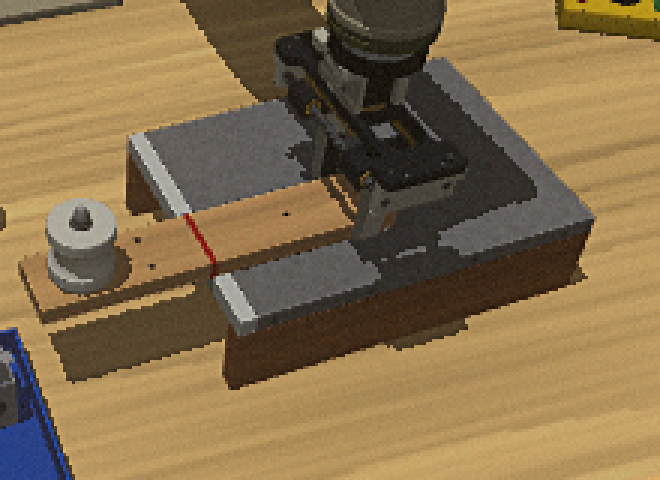

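View pics/t9.png

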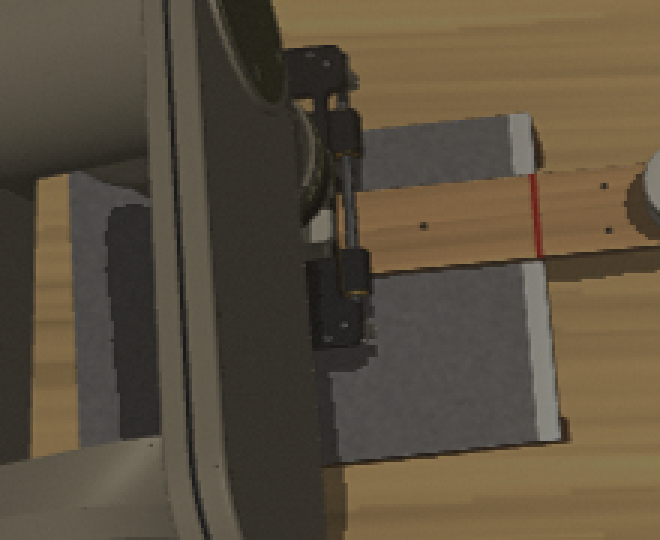

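The scene crop shows the insulator seated upright and the plank flat. The red line from (185,215) to (215,272) lies almost along the trim edge. In the top crop the line (531-541, y 176-257) is about 1.5-2 mm inside the edge. My scene-camera red mask was contaminated, so I'll redo it after a 2 mm nudge.

```bash
python3 -m pendant '[{"translation":[-1,0,0.3],"twist":[0.002,0.001,0],"grip":-1},{"translation":[-1,0,0.2],"twist":[0,0,0],"grip":-1},{"translation":[0,0,0.2],"twist":[0,0,0],"grip":-1},{"translation":[0,0,0],"twist":[0,0,0],"grip":-1},{"translation":[0,0,0],"twist":[0,0,0],"grip":-1},{"translation":[0,0,0],"twist":[0,0,0],"grip":-1},{"translation":[0,0,0],"twist":[0,0,0],"grip":-1},{"translation":[0,0,0],"twist":[0,0,0],"grip":-1},{"translation":[0,0,0],"twist":[0,0,0],"grip":-1},{"translation":[0,0,0],"twist":[0,0,0],"grip":-1}]' 45
python3 -c "
from h import *
to([.561,.284,.093]); s=robot.read_state(); print(s['force'],s['wrist_torque'],abs(s['dq']).max())"; python3 m.py t10
python3 - <<'E'
from h import *
p,d,i=cap('scene'); W=world(d,i); X,Y,Z=np.moveaxis(W,-1,0)
h=cv2.cvtColor(p,cv2.COLOR_RGB2HSV).astype(int)
r=(abs(Z-.108)<.005)&((h[...,0]<7)|(h[...,0]>173))&(h[...,1]>130)&(X>.5)&(X<.65)&(abs(Y-.022)<.02); q=W[r]; print('scene red',len(q),q.mean(0))
e=(abs(Z-.09)<.004)&(X>.4)&(X<.68)&(Y<.2)&(Y>-.05)
b=np.array([(x,W[e&(abs(X-x)<.003)][:,1].min()) for x in np.arange(.43,.65,.006) if not .53<x<.63 and (e&(abs(X-x)<.003)).any()])
k=np.polyfit(b[:,0],b[:,1],1); print(k,'red-edge',q[:,1].mean()-np.polyval(k,q[:,0].mean()))
pl=(Z>.1)&(Z<.116)&(h[...,1]>60)&(abs(X-.58)<.05)&(Y<.1)&(Y>-.12); Q=W[pl]; A=np.c_[Q[:,:2],np.ones(len(Q))]; print('plank plane',np.linalg.lstsq(A,Q[:,2],rcond=None)[0])
t=(Z>.158)&(Z<.172)&(abs(X-.59)<.05)&(Y<-.03)&(Y>-.16); print('ins',circ(W,t))
E
```

```text
t: 24.65
tool_pos: [0.5747, 0.1587, 0.0947]
orientation: [-2.139, -2.3, -0.002]
force: [-2.0, 2.9, 3.2]
opening: 0.0595
pos [0.5747 0.1587 0.0947] jaw yaw 0.0726 z [-0.      0.0017 -1.    ]
tool-axes mm [126.   -4.6   1.9] level twist [ 0.0001 -0.0017 -0.    ]
[-1.98002225  2.94889614  3.17450667] [ 0.49883967  0.17100623 -0.11205695] 0.0020952667511440885
plank rect ((0.5834338665008545, 0.0169249027967453), (0.062013886868953705, 0.28937044739723206), 3.7910428047180176)
plank axis x= [-0.07072578  0.58411764] n 27
red 52 [0.582  0.0225 0.1086]
edge (np.float64(0.07900827219322941), np.float64(-0.02469552991173246)) edge y at red x 0.0213 red - edge along riser x mm 1.2324455764994064
ins (590, ((0.5907737612724304, -0.08323534578084946), 0.02791620045900345), np.float64(0.16477322119899707))
tip [ 0.58949743 -0.08251452  0.1764896 ] 0.18180985658176863
scene red 40 [0.58679254 0.0243594  0.10883312]
[ 0.07489198 -0.01922892] red-edge -0.0003577320331095077
plank plane [-0.03906075  0.00090271  0.13124902]
ins (339, ((0.5934774875640869, -0.08200893551111221), 0.028893526643514633), np.float64(0.1649494356363045))
```

Run:
```python
from h import *
p,d,i=cap('top'); W=world(d,i); X,Y,Z=np.moveaxis(W,-1,0)
m=(Z>.1)&(Z<.116)&(abs(X-(.5841-.0707*Y))<.026)&(Y<.09)&(Y>-.04); Q=W[m]; A=np.c_[Q[:,:2],np.ones(len(Q))]; k=np.linalg.lstsq(A,Q[:,2],rcond=None)[0]; print('plane',k,'z at mark',k@[.582,.0225,1])
m=(abs(Z-.09)<.006)&(X>.43)&(X<.54)&(Y>.03)&(Y<.1);Q=W[m]; A=np.c_[Q[:,:2],np.ones(len(Q))]; print('riser plane',np.linalg.lstsq(A,Q[:,2],rcond=None)[0],Q[:,2].mean())
robot.close_job()
```

```text
plane [-0.00683493  0.00293131  0.11210988] z at mark 0.10819790071130928
riser plane [-0.0006279  -0.00296603  0.09094732] 0.09045001934410575
the job is handed in; nothing more can be done
```

The insulator is fully down over the spindle and released. The plank is slid out to the red line, and the gripper is still holding its tail at 45 N. I handed the job in at about 25 s; it reports no verdict.

Last checks:
- **Insulator:** its top is at 0.165 m, the height expected when fully down on the washer. It stands upright, with the spindle tip near its middle, and nothing is touching it.
- **Red line:** the top camera puts it 1.2 mm inside the riser's edge and the scene camera 0.4 mm past it. That is within the 6 mm limit, but the two cameras disagree by about 1.5 mm.
- **Plank:** the top camera shows it flat to under 0.01 rad, with its top face 18 mm above the riser and square to the riser within about 0.01 rad.
- **Tail grip:** the fingers hold about 135 mm behind the red line.

Two scene-camera measurements were bad. The first red-line reading picked up other pixels, so I redid it. A scene-camera plane fit gave a sideways tilt of 0.039 rad, probably from pixels on the plank's side face; the top camera did not show it (0.007 rad).

I kept the arm away from the tape roll and the tray, but I did not re-measure them at the end.

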